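# Lock the bin carrier: swing bar home, wing nut down

### The arm

A 6-joint arm with a two-finger parallel gripper is mounted at the origin on the work surface. World frame = base frame: x ahead of the robot, y to its left, z up, the work surface at z = 0. Lengths are in m, angles in rad, forces in N, time in s.
With the tool pointing down it reaches from about 0.35 to 0.975 m from the base axis. Payload 17.4 kg.
Tool frame: the origin (TCP) lies midway between the tips of the shut fingers; the grasp point (between the pads) lies 19 mm behind it; z points along the fingers, y is the direction in which the jaws open and shut (so a half turn about z gives the same grasp; the last joint's range is limited). The gripper opens to 85 mm and grips with 20 to 120 N. Pads are 22 mm wide; open, the fingers measure 114 mm over their backs; the gripper's body (76 mm by 85 mm) begins 54 mm behind the grasp point. The pads swing forward as they close: fully open they stand 13 mm farther back than shut.
Start: joints at [-1.219, 0.116, 1.442, -0, 1.584, -0.038], TCP at [0.256, -0.624, 0.231] pointing down, gripper open.
Joint ranges: [-2.83, 2.83], [-0.83, 2.19], [0.07, 2.5], [-1.14, 4.28], [0.01, 3], [-2.97, 2.97]. Speed limits (rad/s): [1.89, 1.89, 2.22, 3.14, 3.14, 3.14].

### API

Orientations are given as [roll, pitch, yaw] about the fixed x, y, z axes, in that order (R = Rz(yaw) Ry(pitch) Rx(roll)).
In Python, from workcell import env, eyes, nets gives the robot as it stands. The module is installed in compiled form; this text tells all that it offers.
- The arm moves only by the tool servo_tool, never from a script. Its argument "steps" is a list of rows, each an object with "delta_pos": the shift along the tool's x, y, z in m, a list of three; "angular": the turn, a rotation vector about the tool's x, y, z in rad, a list of three; "hand": the closure, from 0 (fully open) to 1 (shut). In form: [{"delta_pos": [tx, ty, tz], "angular": [rx, ry, rz], "hand": hand}, ...]. A call has 1 to 8 rows; each row shifts and turns the pose as measured when the row begins, along the tool's axes as they then stand; what a row does not reach is not made up. A row lasts 1/12 s, in which the tool goes at most 41.7 mm and 7.16 degrees, less where a joint would pass 70% of its speed; a pose out of reach is approached as far as the arm can. A call with a gripper value outside its range is refused whole. The fingers move at their own pace and stop on an object; "squeeze" is the grip in N (left out, the last holds). Time passes only in rows, so rows that do not move let the fingers close. It gives the time, the measured TCP pose, the force and the opening at its end, in the units of the state.
- env.sense(): the state, without advancing time (a new reading comes with each control period).
- eyes.snapshot(name): name is "scene" or "top" or "wrist"; returns a dict with "img" (384x512x3 uint8, blue, green, red), "fovy" (degrees; the focal length in pixels is half the picture's height over the tangent of half this angle, whatever the lens; pixels are square), "cx", "cy" (the principal point, pixels), "xyz" and "rotation" of the camera in the world. Camera axes: x right, y down, z forward; pixel columns grow to the right and rows downward; lengths in m; the calibration is good to about 2 mm. The wrist camera is an equidistant fisheye: a pixel r from the principal point sees the ray r / f radians off the axis. A picture is of the moment at which its call begins. There is no depth.
- env.sign_off(): hands the job in, once; it reports no verdict.
Trained networks look in a picture, given as the dict that the camera call returned (one of the last four; its "shot" number tells which), for a name from the list of things; names that differ only in an ending like _2 or _b are one class to them, and where a whole thing is asked for, a point or a joint stands for the part that bears it (a point fixed in the world has none). Each returns a list of dicts, best first, with "p" (0 to 1); they miss things now and then, are a little off and sometimes report something else, mostly with a low value. They report only what shows in the picture. A call takes as long as a camera call.
- nets.find_in(picture, thing): "location" ([x, y, z] in m, in the coordinates of the camera as it stood for that picture, good to about 4 mm: the middle of the surface that is visible of it).
- nets.spot_point(picture, thing): "location" ([x, y, z] in m, in the coordinates of the camera as it stood for that picture, good to about 4 mm: a listed point, or the origin of a listed thing).
The state is a dict: "t": time; "joints": joint angles; "joint_velocities": joint speeds; "tau": joint torques, N m; "eef_pos": TCP position; "tool_rot": TCP orientation; "ft_force": force on the tool from outside, world axes, zero at the start; "ft_torque": the same for the moment, N m; "width": finger opening in m.
Only numpy, scipy, OpenCV 4.12 (cv2) and the standard library are available. Lean on these libraries where they do the work, as an engineer would, in place of code of your own. Each camera call takes 0.05 s, during which the arm holds its last target.

### The job

Lock the two bins into their carrier for transport: with a fingertip push the swing bar across over the bins until its notch is fully home on the threaded stud, then spin the loose wing nut down, clockwise, with fingertip strokes against its wings until it is seated on the bar. Only push: do not grip or lift anything, leave the things standing around the carrier where they are, and end with the hand clear.

Things in the scene. Friction and masses are not known exactly. Their poses are not given: they have to be found in the camera images.
- carrier: blue sheet-steel carrier, 330 mm along its y, 150 mm along its x; it does not move. Origin: underside, middle; z up, x to its back panel, -x to its open front (roughly away from the robot). Two open bins stand in it side by side, rims 56 mm above the bench. The bar's pivot (hex head) is at x = 0.020, y = +0.130; the stud at x = 0.020, y = -0.135.
- panel_top (a point): point on the front face of the carrier's upright back panel, right behind the stud, at the panel's top edge 110 mm above the bench; axes as carrier. The panel runs the whole width on the robot's side, 37 mm behind the stud's axis, only 5 mm clear of the turning wings: hardly any room for a finger between. On the other three sides the nut is open.
- stud_seat (a point): fixed point on the axis of the upright M12 stud (12 mm thick) at the height of the swing bar's top face, 63 mm above the bench: where the underside of the wing nut comes to rest. Axes as carrier. The stud's tip stands 22.5 mm above this point and has a stop ring, so the nut cannot come off.
- hold_bar: flat steel swing bar, 36 mm wide, 5 mm thick, top face 63 mm above the bench, turning level about its pivot. Origin: on the pivot axis, at its underside; it runs along its own -y, 289 mm to its free end; x across, z up. Along its -x edge, 30 to 195 mm from the pivot, stands a flange 4 mm thick, 63 to 85 mm above the bench. The notch, open to +x, is 265 mm from the pivot.
- bar_push (a point): point on the outer (-x) face of the bar's flange, 165 mm from the pivot and 18 mm to the -x side of the bar's centre line, at mid-height of the flange (74 mm above the bench). Pushing there towards the bar's own +x closes the bar. Axes as hold_bar.
- bar_swing (a joint): angle of the swing bar, rad. 0 = closed: straight across the bins, along the carrier's y, stud in the notch, against a stop. Grows as the free end swings out to the carrier's front (-x), to 0.75 at most. Starts between 0.3 and 0.6. Friction about 0.25 N m (1.5 N at the push point): it stays where it is left. It passes freely under the raised nut.
- wing_nut: steel M12 wing nut on the stud. Origin: on its axis, at its underside; z up; its two wings lie along its own +x and -x. Hub 29 mm across, 14 mm high; each wing is a round ear 23 mm in diameter, 6 mm thick, from 9 to 32 mm off the axis and 10 to 33 mm above the underside: 64 mm over the wings.
- nut_wings (a point): point on the nut's axis, 21.5 mm above its underside, level with the middle of the wings; x along the wings, z up.
- nut_turn (a joint): how far the wing nut is unscrewed, rad: 0 = seated on the bar (a firm stop), growing counter-clockwise seen from above, to 14.5 at most. Right-hand thread, 1.75 mm a turn: clockwise from above lowers the nut. Starts 1.0 to 1.6 turns up (6.3 to 10). Turns loosely (0.02 N m of friction, about 1 N at the wings) and stays where it is left.
- carton: a small cardboard carton of screws, 60 x 90 x 48 mm (x, y, z), 0.45 kg, loose on the bench beside the carrier's stud end. Origin: centre of its underside. Bystander: leave alone.
- bolt: a big loose M20 hex bolt standing on its head before the carrier's open front, 75 mm tall, head 35 mm across corners, shank 20 mm. Origin: centre of its underside. Bystander: leave alone.
- spanner: a steel spanner 170 mm long lying flat on the bench before the carrier's open front, along its own x axis. Bystander: leave alone.
- oiler: a closed white plastic bottle, 42 mm in diameter and 105 mm tall, standing on the bench beside the carrier's pivot end. Origin: centre of its underside. Bystander: leave alone.

How it is judged:
On the way, in this order (a step that is already met when the one before it is completed fails the run):
1. the swing bar is pushed fully home on the stud, the nut still up (value of joint bar_swing below 0.035 rad and value of joint nut_turn above 1 rad), for 0.2 s.
2. with the bar home, the wing nut is run down until it is seated on the bar (value of joint bar_swing below 0.035 rad and value of joint nut_turn below 0.25 rad), for 0.2 s.
At the end, for the whole second after the job is handed in: The bar is home on the stud (within 0.035 rad, 9 mm at the notch), the wing nut is seated (within 0.25 rad, 14 degrees, of its stop), both at rest, and the four bystanders are within 20 mm of where they stood (all of step 2 and angular speed of each of wing_nut, hold_bar below 0.1 rad/s and distance of each of carton, bolt, spanner, oiler from where it was at the start of the episode below 0.02 m); the robot touches nothing.
It fails at once if the wing nut is gripped between the fingers (grasp point within 4 mm of the plane of the wings, over the nut's width and below 40 mm above its underside, with more than 20 N on the fingers) (contact force between the fingers and wing_nut above 20 N and y of the grasp point in the frame of wing_nut between -0.004 and 0.004 m and x of the grasp point in the frame of wing_nut between -0.034 and 0.034 m and z of the grasp point in the frame of wing_nut below 0.04 m).
It fails at once if the swing bar's flange is gripped between the fingers (grasp point within 4 mm of its middle plane and below 35 mm above the bar's underside, with more than 20 N on the fingers) (contact force between the fingers and hold_bar above 20 N and x of the grasp point in the frame of hold_bar between -0.02 and -0.012 m and z of the grasp point in the frame of hold_bar below 0.035 m).
It fails at once if a bystander is moved, knocked over or lifted (distance of any of carton, bolt, spanner, oiler from where it was at the start of the episode above 0.02 m).
It also fails if it takes over 67 s, if anything falls off the work surface, if the arm or the gripper's body presses on something with over 40 N, if the wrist force passes 120 N, or if a joint passes its speed limit or range.

## Working session

There is one attempt and no reset: what is moved stays moved. The work goes in short steps, Python scripts to look and compute and a tool call to move; the robot and the scene stay as the last step left them, time stands still between calls to the robot, and variables do not carry over. Pictures are saved under pics/ and viewed, and the job is handed in when it is done.

Besides the shell and the picture viewer there is one more tool, called after ">>>" as a command line: name --argument value ..., lists and objects as JSON in quotes. servo_tool: Moves the arm, as the interface text tells. Its arguments: {"type":"object","properties":{"steps":{"type":"array"},"squeeze":{"type":"number"}},"required":["steps"]}

```bash
mkdir -p pics; cat > h.py <<'E'
from workcell import env, eyes, nets
import numpy as np, cv2
def snap(n,f):
    s=eyes.snapshot(n); cv2.imwrite('pics/'+f,s['img']); return s
def w(s,p): return np.array(s['xyz'])+np.array(s['rotation'])@np.array(p)
E
python3 - <<'E'
from h import *
st=env.sense(); print({k:np.round(v,3) for k,v in st.items()})
for n in ['scene','top']:
    s=snap(n,n+'0.png'); print(n,np.round(s['xyz'],3),s['fovy'])
    for t in ['carrier','panel_top','stud_seat','hold_bar','bar_push','wing_nut','nut_wings','carton','bolt','spanner','oiler']:
        r=nets.spot_point(s,t)
        print(t,[(round(q['p'],2),np.round(w(s,q['location']),3)) for q in r[:2]])
E
```

```text
{'t': np.float64(0.0), 'joints': array([-1.219,  0.117,  1.442,  0.   ,  1.584, -0.038]), 'joint_velocities': array([ 0.   ,  0.   , -0.001,  0.001, -0.   , -0.   ]), 'tau': array([ 0.0000e+00, -7.3197e+01, -6.3249e+01, -0.0000e+00,  6.0000e-03,
       -0.0000e+00]), 'eef_pos': array([ 0.256, -0.624,  0.231]), 'tool_rot': array([-3.14, -0.  ,  0.39]), 'ft_force': array([ 0.123,  0.132, -0.052]), 'ft_torque': array([ 0.021,  0.041, -0.002]), 'width': np.float64(0.085)}
scene [1.242 0.568 1.022] 43.534381099786096
carrier [(0.81, array([4.271, 3.598, 4.051])), (0.6, array([3.44 , 2.767, 3.22 ]))]
panel_top [(0.89, array([3.712, 3.038, 3.492])), (0.68, array([3.757, 3.083, 3.537]))]
stud_seat [(0.58, array([3.797, 3.123, 3.577]))]
hold_bar [(0.95, array([4.554, 3.88 , 4.334]))]
bar_push [(0.81, array([4.103, 3.43 , 3.883]))]
wing_nut [(0.49, array([3.778, 3.104, 3.557]))]
nut_wings [(0.5, array([3.749, 3.076, 3.529]))]
carton []
bolt [(0.54, array([3.814, 3.14 , 3.594]))]
spanner [(0.27, array([3.75 , 3.076, 3.529]))]
oiler [(0.76, array([4.97 , 4.296, 4.75 ]))]
top [ 4.6e-01 -1.0e-03  1.4e+00] 46.94880179171546
carrier [(0.69, array([-1.784, -2.246, -0.844])), (0.41, array([-2.065, -2.527, -1.125]))]
panel_top [(0.76, array([-1.205, -1.667, -0.266]))]
stud_seat [(0.9, array([-1.262, -1.723, -0.322])), (0.34, array([-1.204, -1.665, -0.264]))]
hold_bar [(0.88, array([-2.072, -2.534, -1.133]))]
bar_push [(0.96, array([-1.596, -2.058, -0.657]))]
wing_nut [(0.59, array([-1.266, -1.727, -0.326]))]
nut_wings []
carton [(0.64, array([-1.272, -1.734, -0.332]))]
bolt [(0.59, array([-1.274, -1.735, -0.334]))]
spanner [(0.79, array([-1.98 , -2.442, -1.04 ]))]
oiler [(0.72, array([-2.499, -2.961, -1.56 ]))]
```

```bash
cat > h.py <<'E'
from workcell import env, eyes, nets
import numpy as np, cv2
from scipy.spatial.transform import Rotation as R
def snap(n,f):
    s=eyes.snapshot(n); cv2.imwrite('pics/'+f,s['img']); return s
def rot(s):
    r=np.array(s['rotation'],float)
    return r if r.shape==(3,3) else R.from_euler('xyz',r).as_matrix()
def w(s,p): return np.array(s['xyz'])+rot(s)@np.array(p)
E
python3 - <<'E'
from h import *
for n in ['scene','top']:
    s=snap(n,n+'1.png'); print(n,np.round(s['xyz'],3),s['fovy'],s['rotation'],s['cx'],s['cy'])
    for t in ['carrier','panel_top','stud_seat','hold_bar','bar_push','wing_nut','nut_wings','carton','bolt','spanner','oiler']:
        r=nets.spot_point(s,t)
        print(t,[(round(q['p'],2),np.round(w(s,q['location']),3)) for q in r[:2]])
E
```

```text
scene [1.242 0.568 1.022] 43.534381099786096 [-2.37494928  0.01001329  2.28188255] 259.4494676854315 188.67481386294105
carrier [(0.97, array([ 0.518, -0.005,  0.003]))]
panel_top [(0.76, array([0.441, 0.118, 0.114])), (0.59, array([0.479, 0.123, 0.092]))]
stud_seat [(0.58, array([0.477, 0.118, 0.066]))]
hold_bar [(0.65, array([ 0.514, -0.14 ,  0.06 ]))]
bar_push [(0.79, array([0.582, 0.015, 0.079]))]
wing_nut [(0.6, array([0.48 , 0.125, 0.066]))]
nut_wings []
carton [(0.79, array([ 0.441,  0.274, -0.002])), (0.61, array([0.583, 0.012, 0.079]))]
bolt [(0.81, array([0.62 , 0.163, 0.002]))]
spanner [(0.87, array([ 0.691, -0.071,  0.004]))]
oiler [(0.8, array([ 0.599, -0.244,  0.005])), (0.65, array([ 0.693, -0.067,  0.002]))]
top [ 4.6e-01 -1.0e-03  1.4e+00] 46.94880179171546 [-3.02551032  0.00745772 -1.57202878] 260.56139202314864 191.1665995786987
carrier []
panel_top [(0.6, array([0.443, 0.122, 0.112]))]
stud_seat [(0.73, array([0.482, 0.128, 0.067]))]
hold_bar [(0.74, array([ 0.521, -0.131,  0.057]))]
bar_push [(0.73, array([0.588, 0.017, 0.075]))]
wing_nut [(0.59, array([ 0.519, -0.133,  0.055])), (0.43, array([0.48 , 0.127, 0.062]))]
nut_wings [(0.41, array([0.482, 0.126, 0.09 ]))]
carton [(0.66, array([0.442, 0.279, 0.003]))]
bolt []
spanner [(0.9, array([ 0.694, -0.064, -0.002]))]
oiler [(0.69, array([ 0.61 , -0.241, -0.001])), (0.32, array([ 0.518, -0.13 ,  0.06 ]))]
```

View pics/scene0.png

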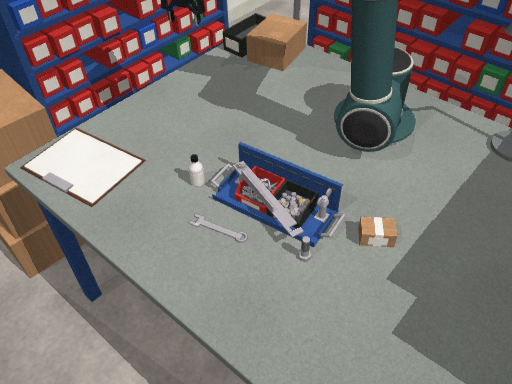

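View pics/top0.png

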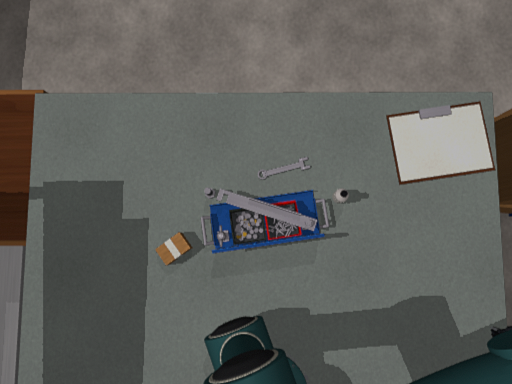

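>>> servo_tool --steps '[{"delta_pos": [0,0,0],"angular": [0,0,0.12],"hand": 1},{"delta_pos": [0,0,0],"angular": [0,0,0.12],"hand": 1},{"delta_pos": [0.02,-0.03,0],"angular": [0,0,0],"hand": 1},{"delta_pos": [0.02,-0.03,0],"angular": [0,0,0],"hand": 1},{"delta_pos": [0.02,-0.03,0],"angular": [0,0,0],"hand": 1},{"delta_pos": [0.02,-0.03,0],"angular": [0,0,0],"hand": 1},{"delta_pos": [0.02,-0.03,0],"angular": [0,0,0],"hand": 1},{"delta_pos": [0.02,-0.03,0],"angular": [0,0,0],"hand": 1}]' --squeeze 20

```text
t: 3.07
eef_pos: [0.3499, -0.4268, 0.2289]
tool_rot: [-3.14, 0.001, 0.13]
ft_force: [1.1, -0.2, -0.8]
width: 0.0001
```

>>> servo_tool --steps '[{"delta_pos": [0.02,-0.03,0],"angular": [0,0,0],"hand": 1},{"delta_pos": [0.02,-0.03,0],"angular": [0,0,0],"hand": 1},{"delta_pos": [0.02,-0.03,0],"angular": [0,0,0],"hand": 1},{"delta_pos": [0.02,-0.03,0],"angular": [0,0,0],"hand": 1},{"delta_pos": [0.02,-0.03,0],"angular": [0,0,0],"hand": 1},{"delta_pos": [0.02,-0.03,0],"angular": [0,0,0],"hand": 1},{"delta_pos": [0.02,-0.03,0],"angular": [0,0,0],"hand": 1},{"delta_pos": [0.02,-0.03,0],"angular": [0,0,0],"hand": 1}]'

```text
t: 3.73
eef_pos: [0.4805, -0.1545, 0.2308]
tool_rot: [3.14, -0.002, 0.128]
ft_force: [1.7, -0.9, 0.1]
width: 0.0002
```

>>> servo_tool --steps '[{"delta_pos": [0.02,-0.02,0],"angular": [0,0,0],"hand": 1},{"delta_pos": [0.02,-0.02,0],"angular": [0,0,0],"hand": 1},{"delta_pos": [0.02,-0.02,0],"angular": [0,0,0],"hand": 1},{"delta_pos": [0.02,-0.02,0],"angular": [0,0,0],"hand": 1},{"delta_pos": [0.02,-0.02,0],"angular": [0,0,0],"hand": 1},{"delta_pos": [0.02,-0.02,0],"angular": [0,0,0],"hand": 1},{"delta_pos": [0.02,-0.02,0],"angular": [0,0,0],"hand": 1},{"delta_pos": [0,0,0],"angular": [0,0,0],"hand": 1}]'

```text
t: 4.4
eef_pos: [0.6073, 0.0181, 0.2325]
tool_rot: [3.14, -0.006, 0.134]
ft_force: [0.6, -0.6, -0.5]
width: -0.0
```

```bash
python3 - <<'E'
from h import *
st=env.sense(); print(np.round(st['eef_pos'],4),st['tool_rot'],st['joints'])
s=snap('wrist','w1.png'); print(s['xyz'],s['rotation'],s['fovy'],s['cx'],s['cy'])
for t in ['stud_seat','hold_bar','bar_push','nut_wings','bolt']:
    r=nets.spot_point(s,t)
    print(t,[(round(q['p'],2),np.round(w(s,q['location']),3)) for q in r[:2]])
E
```

```text
[0.6073 0.0181 0.2325] [ 3.13982233 -0.0064917   0.13369544] [-1.18161324e-02 -3.47867665e-02  1.59496844e+00 -8.10338979e-04
  1.57473119e+00  1.42528461e+00]
[0.67870132 0.02808278 0.37631228] [ 2.85819975e+00 -1.86528313e-03 -1.43653895e+00] 65.70646984690485 257.1658655739068 192.79064131484662
stud_seat [(0.75, array([0.485, 0.125, 0.063]))]
hold_bar [(0.78, array([ 0.521, -0.136,  0.061])), (0.22, array([0.443, 0.274, 0.001]))]
bar_push [(0.86, array([0.587, 0.016, 0.078]))]
nut_wings []
bolt [(0.64, array([0.62 , 0.165, 0.004]))]
```

View pics/w1.png

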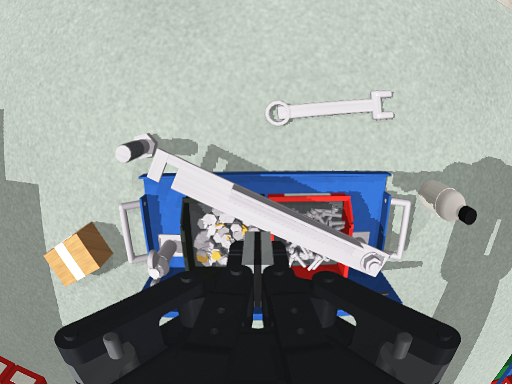

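>>> servo_tool --steps '[{"delta_pos": [0.01,0.008,0.0],"angular": [0,0,0],"hand": 1},{"delta_pos": [0.01,0.008,0.02],"angular": [0,0,0],"hand": 1},{"delta_pos": [0,0,0.035],"angular": [0,0,0],"hand": 1},{"delta_pos": [0,0,0.035],"angular": [0,0,0],"hand": 1},{"delta_pos": [0,0,0.035],"angular": [0,0,0],"hand": 1},{"delta_pos": [0,0,0.025],"angular": [0,0,0],"hand": 1},{"delta_pos": [0,0,0],"angular": [0,0,0],"hand": 1}]'

```text
t: 5.28
eef_pos: [0.6326, -0.0083, 0.0829]
tool_rot: [3.136, -0.017, 0.124]
ft_force: [-0.7, -0.3, -0.9]
width: 0.0002
```

>>> servo_tool --steps '[{"delta_pos": [0,-0.01,0.008],"angular": [0,0,0],"hand": 1},{"delta_pos": [-0.01,-0.008,0.002],"angular": [0,0,0],"hand": 1},{"delta_pos": [-0.012,-0.004,0],"angular": [0,0,0],"hand": 1},{"delta_pos": [-0.012,-0.004,0],"angular": [0,0,0],"hand": 1},{"delta_pos": [-0.012,-0.004,0],"angular": [0,0,0],"hand": 1},{"delta_pos": [0,0,0],"angular": [0,0,0],"hand": 1}]'

```text
t: 5.78
eef_pos: [0.5832, 0.017, 0.0781]
tool_rot: [3.135, -0.024, 0.121]
ft_force: [-0.1, -0.8, -1.3]
width: 0.0001
```

>>> servo_tool --steps '[{"delta_pos": [-0.012,-0.003,0.004],"angular": [0,-0.012,-0.01],"hand": 1},{"delta_pos": [-0.012,-0.003,0.002],"angular": [0,-0.012,-0.01],"hand": 1},{"delta_pos": [-0.012,-0.003,0],"angular": [0,0,0],"hand": 1},{"delta_pos": [0,0,0],"angular": [0,0,0],"hand": 1}]'

```text
t: 6.12
eef_pos: [0.5461, 0.0224, 0.0761]
tool_rot: [3.134, -0.006, 0.144]
ft_force: [0.3, -0.1, -0.5]
width: 0.0001
```

```bash
python3 - <<'E'
from h import *
s=snap('wrist','w2.png'); cv2.imwrite('pics/w2z.png',cv2.resize(s['img'][100:330,90:420],None,fx=2.2,fy=2.2))
E
```

```text
(no output)
```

View pics/w2z.png

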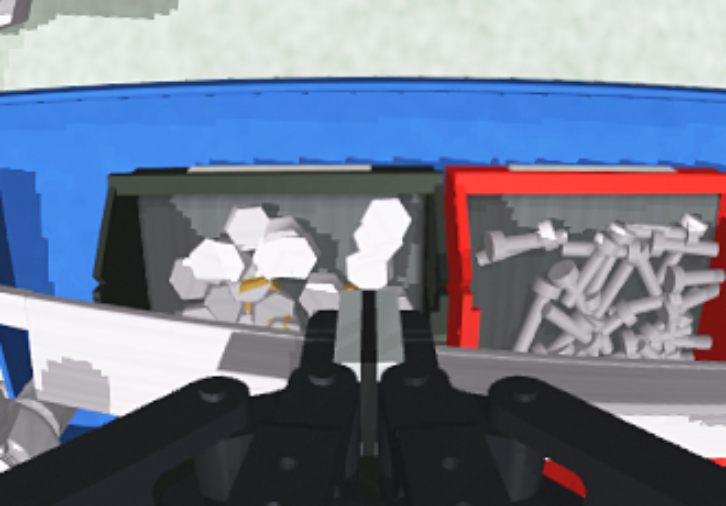

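>>> servo_tool --steps '[{"delta_pos": [-0.006,-0.002,0.001],"angular": [0,0,0],"hand": 1},{"delta_pos": [-0.006,-0.002,0],"angular": [0,0,0],"hand": 1},{"delta_pos": [-0.004,-0.001,0],"angular": [0,0,0],"hand": 1},{"delta_pos": [0,0,0],"angular": [0,0,0],"hand": 1}]'

```text
t: 6.5
eef_pos: [0.5302, 0.0248, 0.0757]
tool_rot: [3.133, -0.007, 0.144]
ft_force: [-0.3, 0.0, -0.1]
width: -0.0001
```

>>> servo_tool --steps '[{"delta_pos": [-0.003,-0.001,0],"angular": [0,0,0],"hand": 1},{"delta_pos": [-0.003,0,0],"angular": [0,0,0],"hand": 1},{"delta_pos": [0,0,0],"angular": [0,0,0],"hand": 1}]'

```text
t: 6.75
eef_pos: [0.5243, 0.0251, 0.0758]
tool_rot: [3.133, -0.009, 0.144]
ft_force: [3.9, -0.1, -0.5]
width: 0.0002
```

>>> servo_tool --steps '[{"delta_pos": [-0.002,0,0],"angular": [0,0,0],"hand": 1},{"delta_pos": [-0.002,0,0],"angular": [0,0,0],"hand": 1},{"delta_pos": [0,0,0],"angular": [0,0,0],"hand": 1}]'

```text
t: 7.0
eef_pos: [0.5246, 0.0252, 0.0763]
tool_rot: [3.133, -0.022, 0.144]
ft_force: [-0.1, -0.4, -0.5]
width: 0.0
```

>>> servo_tool --steps '[{"delta_pos": [-0.004,0,0],"angular": [0,0,0],"hand": 1},{"delta_pos": [-0.004,0,0],"angular": [0,0,0],"hand": 1}]'

```text
t: 7.17
eef_pos: [0.5236, 0.025, 0.0771]
tool_rot: [3.133, -0.042, 0.144]
ft_force: [56.7, 7.7, -34.8]
width: -0.0001
```

>>> servo_tool --steps '[{"delta_pos": [0.015,0,0],"angular": [0,-0.02,0],"hand": 1},{"delta_pos": [0.015,0,0],"angular": [0,-0.02,0],"hand": 1},{"delta_pos": [0.01,0,-0.03],"angular": [0,0,0],"hand": 1},{"delta_pos": [0,-0.01,-0.03],"angular": [0,0,0],"hand": 1},{"delta_pos": [0,-0.02,-0.02],"angular": [0,0,0],"hand": 1},{"delta_pos": [0,0,0],"angular": [0,0,0],"hand": 1}]'

```text
t: 7.67
eef_pos: [0.5593, 0.0618, 0.1586]
tool_rot: [3.135, 0.002, 0.142]
ft_force: [1.4, -0.6, 0.7]
width: 0.0001
```

```bash
python3 - <<'E'
from h import *
s=snap('wrist','w3.png'); cv2.imwrite('pics/w3z.png',cv2.resize(s['img'][100:330,60:390],None,fx=2.2,fy=2.2))
print(s['xyz'],s['rotation'])
for t in ['stud_seat','hold_bar','nut_wings','wing_nut','panel_top']:
    r=nets.spot_point(s,t)
    print(t,[(round(q['p'],2),np.round(w(s,q['location']),3)) for q in r[:2]])
E
```

```text
[0.63172604 0.07326007 0.30178885] [ 2.8497344  -0.00691721 -1.42833309]
stud_seat [(0.91, array([0.484, 0.128, 0.06 ]))]
hold_bar [(0.66, array([ 0.52 , -0.138,  0.06 ]))]
nut_wings [(0.65, array([0.478, 0.123, 0.091]))]
wing_nut [(0.71, array([0.48 , 0.123, 0.07 ])), (0.49, array([0.483, 0.128, 0.058]))]
panel_top [(0.84, array([0.446, 0.121, 0.107])), (0.35, array([0.476, 0.124, 0.07 ]))]
```

View pics/w3z.png

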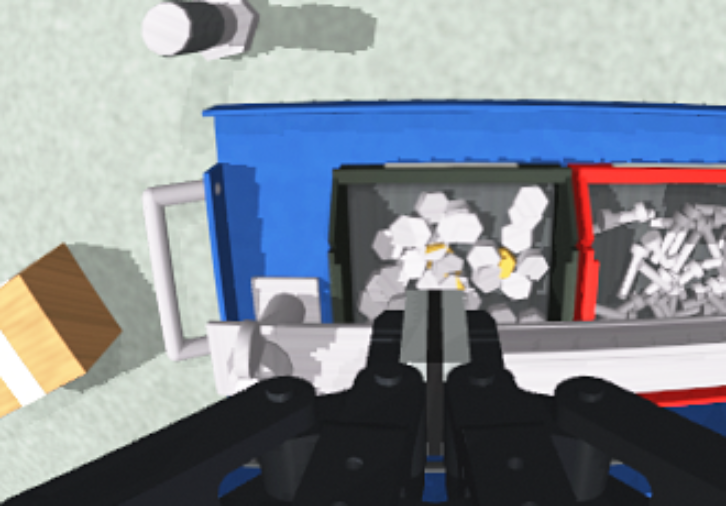

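>>> servo_tool --steps '[{"delta_pos": [-0.02,-0.015,-0.02],"angular": [0,0,0],"hand": 1},{"delta_pos": [-0.02,-0.015,-0.01],"angular": [0,0,0],"hand": 1},{"delta_pos": [-0.02,-0.015,0],"angular": [0,0,0],"hand": 1},{"delta_pos": [-0.02,-0.015,0],"angular": [0,0,0],"hand": 1},{"delta_pos": [-0.02,-0.015,0],"angular": [0,0,0],"hand": 1},{"delta_pos": [-0.01,-0.01,0],"angular": [0,0,0],"hand": 1},{"delta_pos": [0,0,0],"angular": [0,0,0],"hand": 1}]'

```text
t: 8.55
eef_pos: [0.4312, 0.1274, 0.1783]
tool_rot: [3.134, 0.018, 0.135]
ft_force: [-0.2, 0.0, 0.1]
width: -0.0
```

```bash
cat >> h.py <<'E'
def fish(s,P):
    q=rot(s).T@(np.array(P)-np.array(s['xyz'])); f=192/np.tan(np.radians(s['fovy'])/2)
    a=np.arctan2(np.hypot(q[0],q[1]),q[2]); d=q[:2]/max(np.hypot(q[0],q[1]),1e-9)
    return np.array([s['cx'],s['cy']])+f*a*d
E
python3 - <<'E'
from h import *
s=snap('wrist','w4.png'); 
print(s['xyz'],s['rotation'],env.sense()['eef_pos'])
for t in ['stud_seat','nut_wings','wing_nut','panel_top']:
    r=nets.spot_point(s,t)
    print(t,[(round(q['p'],2),np.round(w(s,q['location']),3)) for q in r[:2]])
p=fish(s,[.482,.125,.085]);print(p)
x,y=p.astype(int);k=70;x0=max(x-k,0);y0=max(y-k,0)
im=cv2.resize(s['img'][y0:y+k,x0:x+k],None,fx=4,fy=4,interpolation=cv2.INTER_CUBIC)
cv2.circle(im,tuple(((p-[x0,y0])*4).astype(int)),3,(0,0,255),-1)
cv2.imwrite('pics/w4z.png',im); print(x0,y0)
E
```

```text
[0.50594191 0.13867077 0.32032762] [ 2.8338748  -0.00733389 -1.43543032] [0.43199179 0.12688996 0.17824901]
stud_seat [(0.69, array([0.485, 0.127, 0.065]))]
nut_wings [(0.78, array([0.478, 0.123, 0.092]))]
wing_nut [(0.72, array([0.476, 0.123, 0.07 ]))]
panel_top [(0.8, array([0.448, 0.122, 0.107]))]
[268.01733544 133.49388957]
198 63
```

View pics/w4z.png

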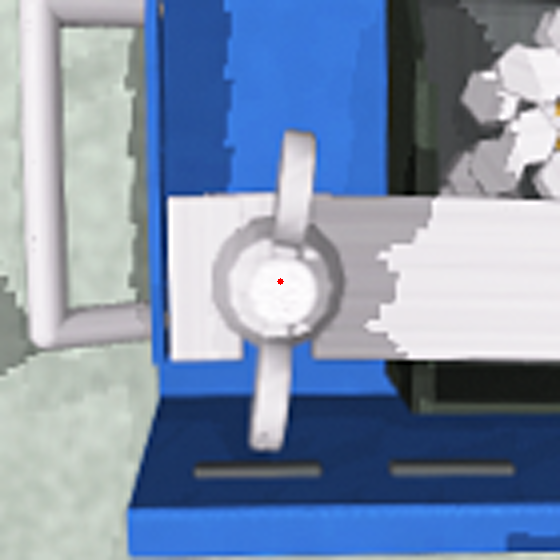

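View pics/w4.png

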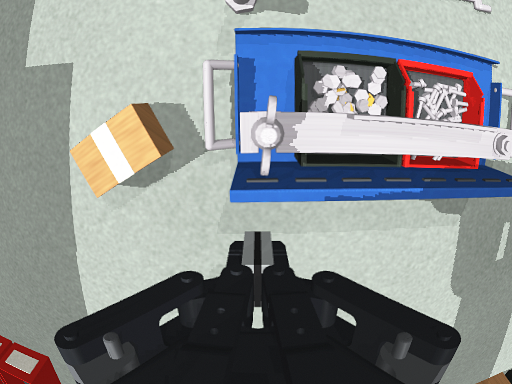

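```bash
cat > sim.py <<'E'
import numpy as np, cv2
def rect(c,hu,hv): return np.float32([[c[0]-hu,c[1]-hv],[c[0]+hu,c[1]-hv],[c[0]+hu,c[1]+hv],[c[0]-hu,c[1]+hv]])
def wing(phi,s):
    c,sn=np.cos(phi),np.sin(phi); p=np.array([[9,-3],[32,-3],[32,3],[9,3]])*s
    return np.float32(p@np.array([[c,sn],[-sn,c]]))
def hit(c,phi,hu=14.5,hv=11):
    return any(cv2.intersectConvexConvex(rect(c,hu,hv),wing(phi,s))[0]>1e-3 for s in (1,-1))
def run(path,phi,hu=14.5,hv=11):
    out=[]
    for a,b in zip(path[:-1],path[1:]):
        a=np.array(a,float);b=np.array(b,float)
        for t in np.linspace(0,1,20)[1:]:
            c=a+(b-a)*t;n=0
            while hit(c,phi,hu,hv) and n<200: phi-=np.radians(.5);n+=1
            if n==200: return out+['jam']
        out.append((tuple(b),round(np.degrees(phi),0)))
    return out
if __name__=='__main__':
    for h in [(14.5,11),(8,11)]:
        print(h)
        for o in run([(-24,28),(-12,30),(0,30),(10,26),(18,20),(22,14),(23,8),(23,3)],np.radians(84),*h): print(o)
        print(2)
        for o in run([(-24,-24),(-26,-14),(-29,-4),(-30,6),(-28,16),(-22,24),(-12,30),(0,30),(10,26),(18,20),(22,14),(23,8),(23,3)],np.radians(155),*h): print(o)
E
python3 sim.py
python3 - <<'E'
from h import *
# handle height: triangulate outer lower corner from w1 and w4
def ray(u,v,xyz,rpy):
    f=192/np.tan(np.radians(65.70646984690485)/2); d=np.array([u-257.166,v-192.79]); r=np.hypot(*d)
    a=r/f; q=np.array([np.sin(a)*d[0]/r,np.sin(a)*d[1]/r,np.cos(a)]); return np.array(xyz),R.from_euler('xyz',rpy).as_matrix()@q
c1=([0.67870132,0.02808278,0.37631228],[2.85819975e+00,-1.86528313e-03,-1.43653895e+00])
c4=([0.50594191,0.13867077,0.32032762],[2.8338748,-0.00733389,-1.43543032])
for a,b in [((122,206),(208,64)),((128,262),(208,148))]:
    o1,d1=ray(*a,*c1);o2,d2=ray(*b,*c4)
    t=np.linalg.lstsq(np.c_[d1,-d2],o2-o1,rcond=None)[0]; print(o1+t[0]*d1,o2+t[1]*d2)
E
```

```text
(14.5, 11)
((np.float64(-12.0), np.float64(30.0)), np.float64(74.0))
((np.float64(0.0), np.float64(30.0)), np.float64(46.0))
((np.float64(10.0), np.float64(26.0)), np.float64(26.0))
((np.float64(18.0), np.float64(20.0)), np.float64(11.0))
((np.float64(22.0), np.float64(14.0)), np.float64(0.0))
((np.float64(23.0), np.float64(8.0)), np.float64(-37.0))
((np.float64(23.0), np.float64(3.0)), np.float64(-58.0))
2
((np.float64(-26.0), np.float64(-14.0)), np.float64(155.0))
((np.float64(-29.0), np.float64(-4.0)), np.float64(144.0))
((np.float64(-30.0), np.float64(6.0)), np.float64(125.0))
((np.float64(-28.0), np.float64(16.0)), np.float64(111.0))
((np.float64(-22.0), np.float64(24.0)), np.float64(98.0))
((np.float64(-12.0), np.float64(30.0)), np.float64(74.0))
((np.float64(0.0), np.float64(30.0)), np.float64(46.0))
((np.float64(10.0), np.float64(26.0)), np.float64(26.0))
((np.float64(18.0), np.float64(20.0)), np.float64(11.0))
((np.float64(22.0), np.float64(14.0)), np.float64(0.0))
((np.float64(23.0), np.float64(8.0)), np.float64(-37.0))
((np.float64(23.0), np.float64(3.0)), np.float64(-58.0
[... 543 characters left out ...]
-30.0), np.float64(6.0)), np.float64(136.0))
((np.float64(-28.0), np.float64(16.0)), np.float64(123.0))
((np.float64(-22.0), np.float64(24.0)), np.float64(111.0))
((np.float64(-12.0), np.float64(30.0)), np.float64(92.0))
((np.float64(0.0), np.float64(30.0)), np.float64(59.0))
((np.float64(10.0), np.float64(26.0)), np.float64(33.0))
((np.float64(18.0), np.float64(20.0)), np.float64(13.0))
((np.float64(22.0), np.float64(14.0)), np.float64(0.0))
((np.float64(23.0), np.float64(8.0)), np.float64(-23.0))
((np.float64(23.0), np.float64(3.0)), np.float64(-38.0))
[0.53718264 0.18842328 0.03050031] [0.53715958 0.18838249 0.03049083]
[0.45694377 0.17963626 0.03693718] [0.45576602 0.17781723 0.03689444]
```

>>> servo_tool --steps '[{"delta_pos": [0.025,-0.005,0],"angular": [0,0.009,-0.004],"hand": 1},{"delta_pos": [0.025,-0.005,0],"angular": [0,0.009,-0.003],"hand": 1},{"delta_pos": [0.025,-0.005,0],"angular": [0,0,0],"hand": 1},{"delta_pos": [0,0,0.02],"angular": [0,0,0],"hand": 1},{"delta_pos": [0,0,0.02],"angular": [0,0,0],"hand": 1},{"delta_pos": [0,0,0.02],"angular": [0,0,0],"hand": 1},{"delta_pos": [0,0,0.01],"angular": [0,0,0],"hand": 1},{"delta_pos": [0,0,0],"angular": [0,0,0],"hand": 1}]'

```text
t: 9.47
eef_pos: [0.5154, 0.1477, 0.1031]
tool_rot: [3.133, 0.001, 0.134]
ft_force: [-0.3, -1.0, 0.3]
width: 0.0
```

```bash
cat > uv.py <<'E'
from h import *
st=env.sense(); d=np.array(st['eef_pos'])[:2]-[.4805,.125]; y=.142
print('t',st['t'],'u %.1f v %.1f z %.1f'%(1e3*(np.sin(y)*d[0]-np.cos(y)*d[1]),1e3*(np.cos(y)*d[0]+np.sin(y)*d[1]),1e3*st['eef_pos'][2]),np.round(st['tool_rot'],3),np.round(st['ft_force'],1))
E
python3 uv.py
```

```text
t 9.4667 u -17.6 v 37.8 z 103.1 [3.133e+00 1.000e-03 1.340e-01] [-0.3 -1.   0.3]
```

>>> servo_tool --steps '[{"delta_pos": [-0.007,-0.006,0],"angular": [0,0,-0.008],"hand": 1},{"delta_pos": [-0.001,0,0.006],"angular": [0,0,0],"hand": 1},{"delta_pos": [0,0,0.006],"angular": [0,0,0],"hand": 1},{"delta_pos": [0,0,0],"angular": [0,0,0],"hand": 1}]'

```text
t: 9.8
eef_pos: [0.507, 0.1526, 0.0922]
tool_rot: [3.133, -0.001, 0.142]
ft_force: [-0.0, 0.4, -0.2]
width: 0.0004
```

```bash
python3 uv.py
```

```text
t 9.8 u -23.5 v 30.1 z 92.2 [ 3.133e+00 -1.000e-03  1.420e-01] [-0.   0.4 -0.2]
```

>>> servo_tool --steps '[{"delta_pos": [0,0.0115,0.003],"angular": [0,0,0],"hand": 1},{"delta_pos": [0,0.012,0.0],"angular": [0,0,0],"hand": 1},{"delta_pos": [-0.004,0.01,0],"angular": [0,0,0],"hand": 1},{"delta_pos": [0,0,0],"angular": [0,0,0],"hand": 1}]'

```text
t: 10.13
eef_pos: [0.5083, 0.1162, 0.0909]
tool_rot: [3.133, -0.003, 0.144]
ft_force: [-0.9, 0.5, 0.7]
width: 0.0001
```

```bash
python3 uv.py
```

```text
t 10.1333 u 12.7 v 26.3 z 90.9 [ 3.133e+00 -3.000e-03  1.440e-01] [-0.9  0.5  0.7]
```

>>> servo_tool --steps '[{"delta_pos": [-0.006,0.006,0.002],"angular": [0,0,0],"hand": 1},{"delta_pos": [-0.006,0.002,0],"angular": [0,0,0],"hand": 1},{"delta_pos": [-0.006,0.001,0],"angular": [0,0,0],"hand": 1},{"delta_pos": [-0.001,0,0],"angular": [0,0,0],"hand": 1},{"delta_pos": [0,0,0],"angular": [0,0,0],"hand": 1}]'

```text
t: 10.55
eef_pos: [0.4893, 0.1019, 0.0896]
tool_rot: [3.133, -0.006, 0.141]
ft_force: [0.4, 0.4, -0.0]
width: -0.0
```

```bash
python3 uv.py; python3 - <<'E'
from h import *
s=snap('wrist','w5.png'); cv2.imwrite('pics/w5z.png',cv2.resize(s['img'][150:330,160:380],None,fx=3,fy=3))
E
```

```text
t 10.55 u 24.1 v 5.4 z 89.6 [ 3.133 -0.006  0.141] [ 0.4  0.4 -0. ]
```

View pics/w5z.png

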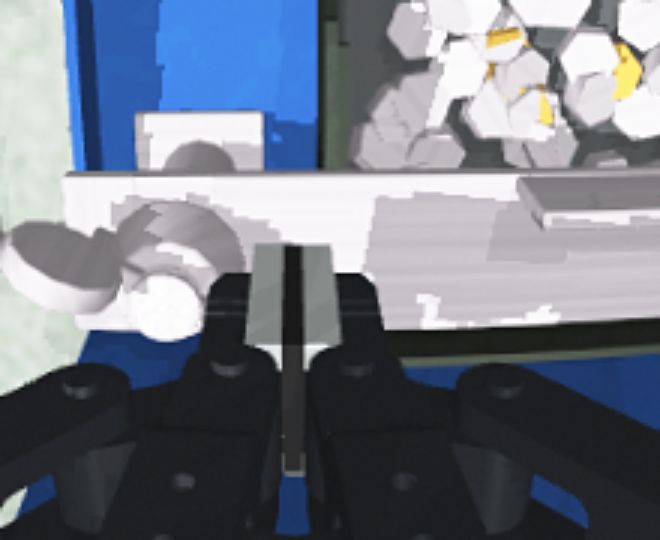

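>>> servo_tool --steps '[{"delta_pos": [0.003,0,-0.015],"angular": [0,-0.006,0],"hand": 1},{"delta_pos": [0,0,-0.012],"angular": [0,0,0],"hand": 1},{"delta_pos": [-0.006,-0.012,0],"angular": [0,0,0],"hand": 1},{"delta_pos": [-0.007,-0.014,0],"angular": [0,0,0],"hand": 1},{"delta_pos": [-0.007,-0.014,0],"angular": [0,0,0],"hand": 1},{"delta_pos": [-0.002,-0.005,0],"angular": [0,0,0],"hand": 1},{"delta_pos": [0,0,0],"angular": [0,0,0],"hand": 1}]'

```text
t: 11.18
eef_pos: [0.4615, 0.1478, 0.1173]
tool_rot: [3.134, 0.001, 0.141]
ft_force: [-0.4, -0.2, 0.2]
width: 0.0003
```

```bash
python3 uv.py
```

```text
t 11.1833 u -25.2 v -15.6 z 117.3 [3.134e+00 1.000e-03 1.410e-01] [-0.4 -0.2  0.2]
```

>>> servo_tool --steps '[{"delta_pos": [0,0,0.012],"angular": [0,0,0],"hand": 1},{"delta_pos": [0,0,0.01],"angular": [0,0,0],"hand": 1},{"delta_pos": [0,0,0.004],"angular": [0,0,0],"hand": 1},{"delta_pos": [0,0,0],"angular": [0,0,0],"hand": 1}]'

```text
t: 11.52
eef_pos: [0.4614, 0.1472, 0.0878]
tool_rot: [3.133, 0.002, 0.142]
ft_force: [-0.7, -0.6, 0.4]
width: 0.0004
```

```bash
python3 uv.py
```

```text
t 11.5167 u -24.7 v -15.7 z 87.8 [3.133e+00 2.000e-03 1.420e-01] [-0.7 -0.6  0.4]
```

>>> servo_tool --steps '[{"delta_pos": [0.011,-0.004,0],"angular": [0,0,0],"hand": 1},{"delta_pos": [0.01,-0.001,0],"angular": [0,0,0],"hand": 1},{"delta_pos": [0.01,0.002,0],"angular": [0,0,0],"hand": 1},{"delta_pos": [0.008,0.006,0],"angular": [0,0,0],"hand": 1},{"delta_pos": [0.004,0.008,0],"angular": [0,0,0],"hand": 1},{"delta_pos": [0,0,0],"angular": [0,0,0],"hand": 1}]'

```text
t: 12.02
eef_pos: [0.5089, 0.1398, 0.0857]
tool_rot: [3.133, 0.005, 0.141]
ft_force: [0.2, 1.2, 0.9]
width: 0.0004
```

```bash
python3 uv.py
```

```text
t 12.0167 u -10.7 v 30.3 z 85.7 [3.133 0.005 0.141] [0.2 1.2 0.9]
```

>>> servo_tool --steps '[{"delta_pos": [0,0.01,-0.002],"angular": [0,0,0],"hand": 1},{"delta_pos": [-0.003,0.01,-0.001],"angular": [0,0,0],"hand": 1},{"delta_pos": [-0.006,0.008,0],"angular": [0,0,0],"hand": 1},{"delta_pos": [-0.006,0.004,0],"angular": [0,0,0],"hand": 1},{"delta_pos": [-0.006,0.001,0],"angular": [0,0,0],"hand": 1},{"delta_pos": [0,0,0],"angular": [0,0,0],"hand": 1}]'

```text
t: 12.52
eef_pos: [0.4911, 0.099, 0.0896]
tool_rot: [3.133, 0.004, 0.139]
ft_force: [-0.3, -0.2, 0.1]
width: 0.0002
```

```bash
python3 uv.py; python3 - <<'E'
from h import *
s=snap('wrist','w6.png'); cv2.imwrite('pics/w6z.png',cv2.resize(s['img'][150:330,160:380],None,fx=3,fy=3))
E
```

```text
t 12.5167 u 27.3 v 6.8 z 89.6 [3.133 0.004 0.139] [-0.3 -0.2  0.1]
```

View pics/w6z.png

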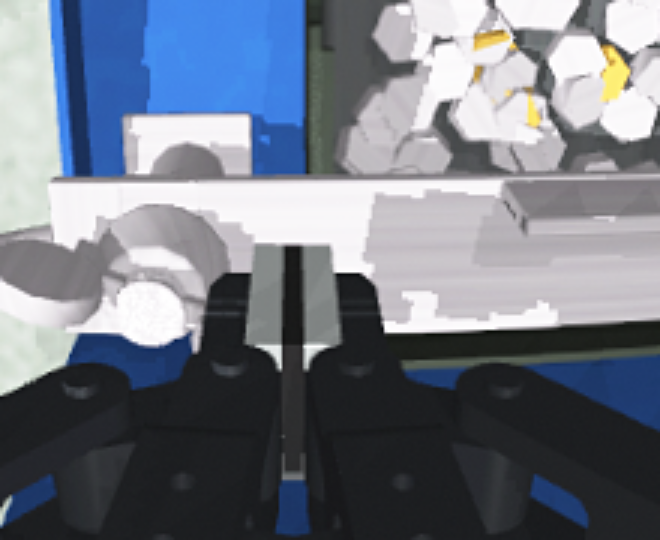

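>>> servo_tool --steps '[{"delta_pos": [0.003,0,-0.015],"angular": [0,0,0],"hand": 1},{"delta_pos": [0,0,-0.012],"angular": [0,0,0],"hand": 1},{"delta_pos": [-0.007,-0.014,0],"angular": [0,0,0],"hand": 1},{"delta_pos": [-0.007,-0.014,0],"angular": [0,0,-0.003],"hand": 1},{"delta_pos": [-0.007,-0.014,0],"angular": [0,0,0],"hand": 1},{"delta_pos": [-0.002,-0.005,0],"angular": [0,0,0],"hand": 1},{"delta_pos": [0,0,0],"angular": [0,0,0],"hand": 1}]'

```text
t: 13.15
eef_pos: [0.4637, 0.1454, 0.12]
tool_rot: [3.133, 0.002, 0.142]
ft_force: [0.7, -1.3, -0.7]
width: -0.0001
```

```bash
python3 uv.py
```

```text
t 13.15 u -22.6 v -13.8 z 120.0 [3.133e+00 2.000e-03 1.420e-01] [ 0.7 -1.3 -0.7]
```

>>> servo_tool --steps '[{"delta_pos": [-0.003,-0.002,0.008],"angular": [0,0,0],"hand": 1},{"delta_pos": [0,0,0.012],"angular": [0,0,0],"hand": 1},{"delta_pos": [0,0,0.006],"angular": [0,0,0],"hand": 1},{"delta_pos": [0,0,0.001],"angular": [0,0,0],"hand": 1},{"delta_pos": [0,0,0],"angular": [0,0,0],"hand": 1}]'

```text
t: 13.57
eef_pos: [0.4605, 0.1456, 0.0895]
tool_rot: [3.132, 0.003, 0.143]
ft_force: [0.2, -1.0, 0.2]
width: 0.0002
```

```bash
python3 uv.py
```

```text
t 13.5667 u -23.3 v -16.8 z 89.5 [3.132e+00 3.000e-03 1.430e-01] [ 0.2 -1.   0.2]
```

>>> servo_tool --steps '[{"delta_pos": [0.011,-0.005,0],"angular": [0,0,0],"hand": 1},{"delta_pos": [0.01,-0.002,0],"angular": [0,0,0],"hand": 1},{"delta_pos": [0.01,0.0,0],"angular": [0,0,0],"hand": 1},{"delta_pos": [0.006,0.003,-0.001],"angular": [0,0,0],"hand": 1},{"delta_pos": [0,0,0],"angular": [0,0,0],"hand": 1}]'

```text
t: 13.98
eef_pos: [0.4994, 0.154, 0.0897]
tool_rot: [3.132, 0.005, 0.141]
ft_force: [-0.6, -0.6, 1.3]
width: 0.0002
```

```bash
python3 uv.py
```

```text
t 13.9833 u -26.1 v 22.8 z 89.7 [3.132 0.005 0.141] [-0.6 -0.6  1.3]
```

Now gently.

>>> servo_tool --steps '[{"delta_pos": [0.003,0.005,0.001],"angular": [0,0,0],"hand": 1},{"delta_pos": [0.002,0.005,0],"angular": [0,0,0],"hand": 1},{"delta_pos": [0,0,0],"angular": [0,0,0],"hand": 1}]'

```text
t: 14.23
eef_pos: [0.507, 0.1437, 0.0895]
tool_rot: [3.132, 0.004, 0.141]
ft_force: [0.2, -0.0, 1.5]
width: 0.0006
```

>>> servo_tool --steps '[{"delta_pos": [0,0.005,0],"angular": [0,0,0],"hand": 1},{"delta_pos": [0,0.005,0],"angular": [0,0,0],"hand": 1}]'

```text
t: 14.4
eef_pos: [0.5085, 0.1332, 0.0897]
tool_rot: [3.132, 0.003, 0.141]
ft_force: [-0.7, 0.8, 0.3]
width: -0.0001
```

>>> servo_tool --steps '[{"delta_pos": [0,0.005,0],"angular": [0,0,0],"hand": 1},{"delta_pos": [0,0.005,0],"angular": [0,0,0],"hand": 1}]'

```text
t: 14.57
eef_pos: [0.5095, 0.1222, 0.0896]
tool_rot: [3.132, 0.004, 0.141]
ft_force: [-0.2, 1.1, -0.5]
width: 0.0002
```

```bash
python3 uv.py
```

```text
t 14.5667 u 6.9 v 28.3 z 89.6 [3.132 0.004 0.141] [-0.2  1.1 -0.5]
```

>>> servo_tool --steps '[{"delta_pos": [-0.003,0.004,0],"angular": [0,0,0],"hand": 1},{"delta_pos": [-0.005,0.004,0],"angular": [0,0,0],"hand": 1}]'

```text
t: 14.73
eef_pos: [0.5026, 0.1119, 0.0894]
tool_rot: [3.132, 0.004, 0.141]
ft_force: [-0.0, 1.3, -0.2]
width: 0.0003
```

>>> servo_tool --steps '[{"delta_pos": [-0.005,0.003,0],"angular": [0,0,0],"hand": 1},{"delta_pos": [-0.005,0.001,0],"angular": [0,0,0],"hand": 1}]'

```text
t: 14.9
eef_pos: [0.4923, 0.1052, 0.0893]
tool_rot: [3.132, 0.004, 0.14]
ft_force: [2.6, 1.1, 0.4]
width: 0.0001
```

```bash
python3 uv.py
```

```text
t 14.9 u 21.3 v 8.9 z 89.3 [3.132 0.004 0.14 ] [2.6 1.1 0.4]
```

>>> servo_tool --steps '[{"delta_pos": [-0.003,0.001,0],"angular": [0,0,0],"hand": 1},{"delta_pos": [0,0,0],"angular": [0,0,0],"hand": 1}]'

```text
t: 15.07
eef_pos: [0.4883, 0.1031, 0.0895]
tool_rot: [3.132, 0.003, 0.14]
ft_force: [2.2, -0.4, -0.1]
width: -0.0001
```

```bash
python3 uv.py; python3 - <<'E'
from h import *
s=snap('wrist','w7.png'); cv2.imwrite('pics/w7z.png',cv2.resize(s['img'][150:330,160:380],None,fx=3,fy=3))
E
```

```text
t 15.0667 u 22.8 v 4.6 z 89.5 [3.132e+00 3.000e-03 1.400e-01] [ 2.2 -0.4 -0.1]
```

View pics/w7z.png

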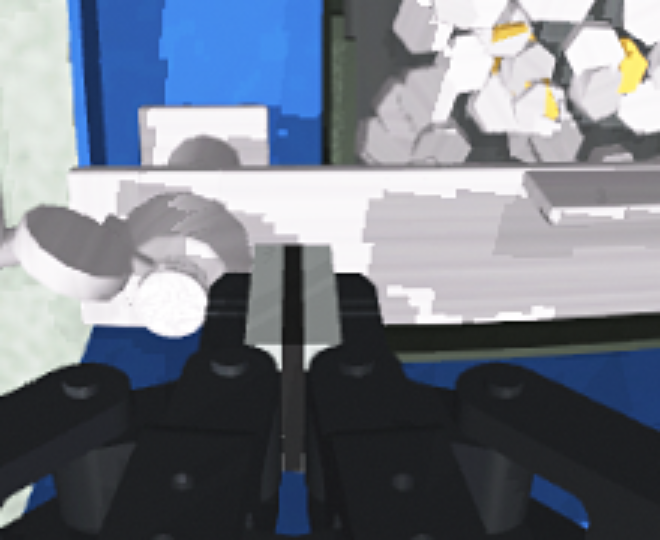

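>>> servo_tool --steps '[{"delta_pos": [0.005,0,-0.015],"angular": [0,0,0],"hand": 1},{"delta_pos": [0,0,-0.012],"angular": [0,0,0],"hand": 1},{"delta_pos": [-0.007,-0.014,0],"angular": [0,0,-0.003],"hand": 1},{"delta_pos": [-0.007,-0.014,0],"angular": [0,0,0],"hand": 1},{"delta_pos": [-0.008,-0.014,0],"angular": [0,0,0],"hand": 1},{"delta_pos": [-0.003,-0.003,0],"angular": [0,0,0],"hand": 1},{"delta_pos": [0,0,0],"angular": [0,0,0],"hand": 1}]'

```text
t: 15.7
eef_pos: [0.4611, 0.1468, 0.1192]
tool_rot: [3.131, 0.003, 0.143]
ft_force: [0.2, -0.3, -0.9]
width: 0.0001
```

```bash
python3 uv.py
```

```text
t 15.7 u -24.3 v -16.2 z 119.2 [3.131e+00 3.000e-03 1.430e-01] [ 0.2 -0.3 -0.9]
```

>>> servo_tool --steps '[{"delta_pos": [0,0,0.012],"angular": [0,0,0],"hand": 1},{"delta_pos": [0,0,0.01],"angular": [0,0,0],"hand": 1},{"delta_pos": [0,0,0.004],"angular": [0,0,0],"hand": 1},{"delta_pos": [0,0,0],"angular": [0,0,0],"hand": 1},{"delta_pos": [0.006,-0.003,0],"angular": [0,0,0],"hand": 1},{"delta_pos": [0.004,-0.001,0],"angular": [0,0,0],"hand": 1}]'

```text
t: 16.2
eef_pos: [0.4712, 0.1502, 0.0894]
tool_rot: [3.13, 0.005, 0.142]
ft_force: [0.1, -0.1, 0.1]
width: 0.0001
```

>>> servo_tool --steps '[{"delta_pos": [0.004,-0.001,0],"angular": [0,0,0],"hand": 1},{"delta_pos": [0.004,0,0],"angular": [0,0,0],"hand": 1}]'

```text
t: 16.37
eef_pos: [0.4802, 0.1526, 0.0894]
tool_rot: [3.131, 0.005, 0.142]
ft_force: [-1.5, -0.2, 0.7]
width: -0.0
```

>>> servo_tool --steps '[{"delta_pos": [0.004,0,0],"angular": [0,0,0],"hand": 1},{"delta_pos": [0.004,0,0],"angular": [0,0,0],"hand": 1}]'

```text
t: 16.53
eef_pos: [0.4893, 0.154, 0.0896]
tool_rot: [3.131, 0.005, 0.142]
ft_force: [-0.3, 0.5, 0.6]
width: 0.0001
```

```bash
python3 uv.py
```

```text
t 16.5333 u -27.5 v 12.8 z 89.6 [3.131 0.005 0.142] [-0.3  0.5  0.6]
```

>>> servo_tool --steps '[{"delta_pos": [0.004,0.001,0],"angular": [0,0,0],"hand": 1},{"delta_pos": [0.004,0.002,0],"angular": [0,0,0],"hand": 1}]'

```text
t: 16.7
eef_pos: [0.4988, 0.1525, 0.0898]
tool_rot: [3.131, 0.005, 0.142]
ft_force: [-0.8, 0.1, 0.4]
width: 0.0
```

>>> servo_tool --steps '[{"delta_pos": [0.003,0.003,0],"angular": [0,0,0],"hand": 1},{"delta_pos": [0.002,0.004,0],"angular": [0,0,0],"hand": 1}]'

```text
t: 16.87
eef_pos: [0.5058, 0.1461, 0.09]
tool_rot: [3.131, 0.004, 0.143]
ft_force: [-0.7, 0.4, 0.1]
width: -0.0003
```

>>> servo_tool --steps '[{"delta_pos": [0.001,0.004,0],"angular": [0,0,0],"hand": 1},{"delta_pos": [0,0.004,0],"angular": [0,0,0],"hand": 1}]'

```text
t: 17.03
eef_pos: [0.5086, 0.1376, 0.09]
tool_rot: [3.131, 0.004, 0.143]
ft_force: [-1.6, 11.0, 0.1]
width: 0.0002
```

```bash
python3 uv.py; python3 - <<'E'
from h import *
s=snap('wrist','w8.png'); cv2.imwrite('pics/w8z.png',cv2.resize(s['img'][150:330,160:380],None,fx=3,fy=3))
E
```

```text
t 17.0333 u -8.5 v 29.6 z 90.0 [3.131 0.004 0.143] [-1.6 11.   0.1]
```

View pics/w8z.png

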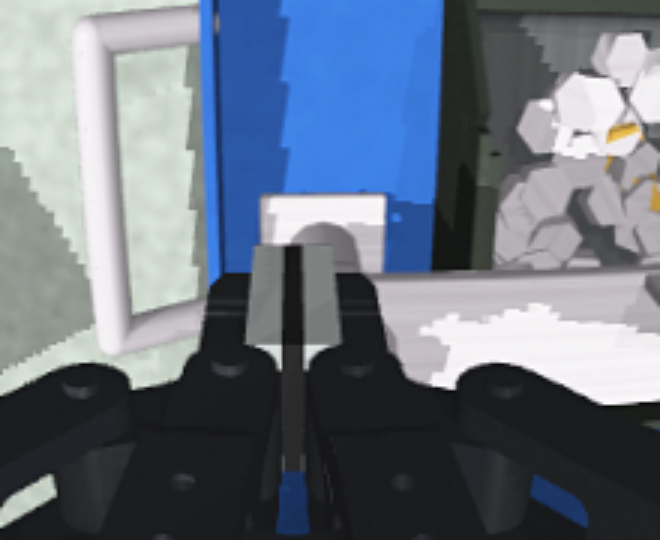

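>>> servo_tool --steps '[{"delta_pos": [0,0.003,0],"angular": [0,0,0],"hand": 1},{"delta_pos": [0,0.003,0],"angular": [0,0,0],"hand": 1}]'

```text
t: 17.25
eef_pos: [0.5089, 0.1354, 0.0902]
tool_rot: [-3.14, 0.003, 0.143]
ft_force: [-3.7, 35.9, -2.7]
width: -0.0001
```

```bash
python3 uv.py
```

```text
t 17.25 u -6.3 v 29.6 z 90.2 [-3.14e+00  3.00e-03  1.43e-01] [-3.7 35.9 -2.7]
```

>>> servo_tool --steps '[{"delta_pos": [0,-0.008,0],"angular": [0,0,0],"hand": 1},{"delta_pos": [0.005,-0.008,-0.01],"angular": [0.008,0,0],"hand": 1},{"delta_pos": [0,0,-0.03],"angular": [0,0,0],"hand": 1},{"delta_pos": [0,0,-0.03],"angular": [0,0,0],"hand": 1},{"delta_pos": [-0.02,0,-0.02],"angular": [0,0,0],"hand": 1},{"delta_pos": [-0.03,0.003,0],"angular": [0,0,0],"hand": 1},{"delta_pos": [-0.025,0.003,0],"angular": [0,0,0],"hand": 1},{"delta_pos": [0,0,0],"angular": [0,0,0],"hand": 1}]'

```text
t: 17.92
eef_pos: [0.437, 0.1339, 0.1881]
tool_rot: [-3.129, 0.003, 0.142]
ft_force: [-1.0, 0.3, -0.0]
width: -0.0
```

```bash
python3 - <<'E'
from h import *
s=snap('wrist','w9.png')
p=fish(s,[.4805,.125,.085]);x,y=p.astype(int);k=70;x0=max(x-k,0);y0=max(y-k,0)
cv2.imwrite('pics/w9z.png',cv2.resize(s['img'][y0:y+k,x0:x+k],None,fx=4,fy=4,interpolation=cv2.INTER_CUBIC))
for t in ['nut_wings','wing_nut','hold_bar','stud_seat','bar_push']:
    r=nets.spot_point(s,t)
    print(t,[(round(q['p'],2),np.round(w(s,q['location']),3)) for q in r[:2]])
s=snap('top','t9.png')
for t in ['carton','bolt','spanner','oiler']:
    r=nets.spot_point(s,t)
    print(t,[(round(q['p'],2),np.round(w(s,q['location']),3)) for q in r[:2]])
st=env.sense();print(st['t'],st['eef_pos'],st['ft_force'])
E
```

```text
nut_wings [(0.78, array([0.48 , 0.123, 0.087])), (0.44, array([0.618, 0.167, 0.005]))]
wing_nut [(0.8, array([0.479, 0.121, 0.066]))]
hold_bar [(0.66, array([ 0.521, -0.137,  0.061])), (0.56, array([0.445, 0.122, 0.106]))]
stud_seat [(0.86, array([0.485, 0.131, 0.059]))]
bar_push [(0.74, array([0.515, 0.032, 0.079]))]
carton []
bolt [(0.45, array([ 0.615,  0.17 , -0.001]))]
spanner [(0.83, array([ 0.698, -0.062,  0.002]))]
oiler [(0.67, array([ 0.608, -0.239, -0.   ]))]
18.4667 [0.43916074 0.13466748 0.18595273] [-0.65353281 -0.17166241  0.43371715]
```

View pics/w9z.png

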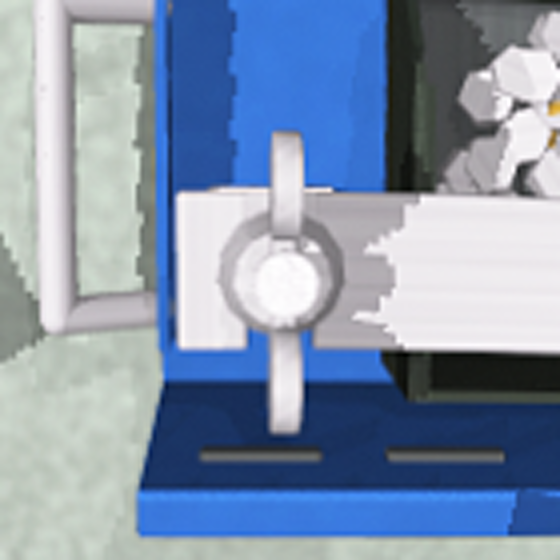

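View pics/t9.png

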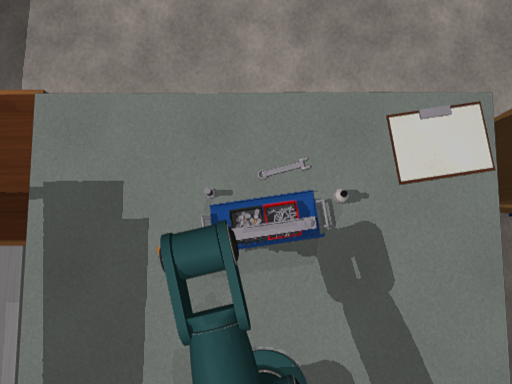

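```bash
python3 - <<'E'
from h import *
s=snap('wrist','w10.png')
print([(round(q['p'],2),np.round(w(s,q['location']),3)) for q in nets.spot_point(s,'carton')[:2]])
st=env.sense();print(st['t'],st['ft_force'],max(abs(st['joint_velocities'])))
E
```

```text
[(0.7, array([ 0.443,  0.273, -0.001]))]
18.5667 [-0.46297014  0.14822956  0.28402893] 0.004236677386002586
```

View pics/w10.png

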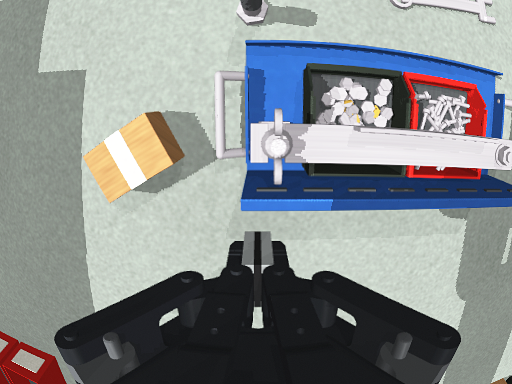

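The picture shows the bar straight across with the stud in its notch, at (278,147). The wings stand square to the bar, the carton at (135,157) has not moved, and the hand is clear.

```bash
python3 -c "
from h import *
print(env.sign_off())"
```

```text
the job is handed in; nothing more can be done
None
```

I pushed the swing bar home on the stud, then ran the wing nut down clockwise onto it, and handed the job in at about 18.6 s. Both were done with the shut fingertips, pushing only. No verdict is reported at sign-off.

- **Bar:** I pushed on the flange until it hit its stop, at about 57 N. The last pictures show the notch on the stud and the bar straight across, with the push point found at (0.515, 0.032). I expected (0.513, 0.032) for a closed bar.
- **Nut:** It took four strokes, about 1.5 turns, until it stopped firmly at 36 N. It now sits about 4 mm lower by the network's estimate, against the roughly 2.6 mm that 1.5 turns should give, so that only roughly confirms it. The wings stand square to the bar, which I take to be the seated position.
- **Bystanders:** The carton, bolt, spanner and oiler were all found within about 8 mm of where they started, which is about the error of the measurements.
- **Hand:** It ended about 10 cm above the nut, at rest, with no contact force.

**Disagreement:** at the last push, my finger model put the wing about 20–30° further round than the final picture shows. Either the fingertips are narrower than I modelled, or the stop gave slightly under load and sprang back. The firm stop and the final picture both indicate a seated nut, but I did not measure its angle any more closely than that.

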